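Make up a bakery order and hang its card on the rail

ROBOT

A 7-joint arm with a two-finger parallel gripper is mounted at the origin on the work surface. World frame = base frame: x ahead of the robot, y to its left, z up, the work surface at z = 0. Lengths are in mm, angles in rad, forces in N, time in s.
With the tool pointing down it reaches from about 425 to 875 mm from the base axis. Payload 4.7 kg.
Tool frame: the origin (TCP) lies between the finger pads, 19 mm behind the fingertips; this is the grasp point; x points along the fingers, y is the direction in which the jaws open and shut, and the axes are right-handed (so a half turn about x gives the same grasp; the last joint's range is limited). The gripper opens to 87 mm and grips with 3 to 60 N. Pads are 19 mm wide; open, the fingers measure 117 mm over their backs; the gripper's body (75 mm by 190 mm) begins 51 mm behind the grasp point.
Start: joints at [1.201, 0.321, -0.07, 1.45, 0.023, 1.371, -0.057], TCP at [243.373, -602.738, 241.287] pointing down, gripper open.
Joint ranges: [-2.86, 2.86], [-0.3, 2.09], [-1.38, 1.24], [0.06, 2.45], [-1.56, 4.7], [0.09, 2.05], [-2.69, 2.69]. Speed limits (rad/s): [2.57, 2.57, 3.14, 3.14, 3.14, 3.14, 3.14].

INTERFACE

Orientations are given as a unit quaternion [x, y, z, w].
In Python, from station import * gives the robot as it stands.
- The arm moves only by the shell command python3 -m crank 'ROWS' [FORCE]. ROWS is JSON, a list of rows, each a list of 7 numbers: the opening, from 0 (shut) to 1 (fully open), then the shift along the tool's x, y, z in cm, then the turn, a rotation vector about the tool's x, y, z in degrees. A call has exactly 10 rows; each row shifts and turns the pose as measured when the row begins, along the tool's axes as they then stand; what a row does not reach is not made up. A row lasts 1/8 s, in which the tool goes at most 62.5 mm and 10.7 degrees, less where a joint would pass 70% of its speed; a pose out of reach is approached as far as the arm can. A call with a gripper value outside its range is refused whole. The fingers move at their own pace and stop on an object; FORCE is the grip in N (left out, the last holds). Time passes only in rows, so rows that do not move let the fingers close, or fill a call up. It gives the time, the measured TCP pose, the force and the opening at its end, in the units of the state.
- observe(): the state, without advancing time (a new reading comes with each control period).
- read_camera(name): name is "scene" or "top"; returns a dict with "img" (400x640x3 uint8, red, green, blue), "depth" (400x640 float32, mm along the optical axis (not along the pixel's ray), 0 where there is no reading), "fx", "fy", "cx", "cy" (pixels), "R" (3x3) and "t" (3): a world point X has camera coordinates R X + t. Camera axes: x right, y down, z forward; pixel columns grow to the right and rows downward; lengths in mm; the calibration is good to about 2 mm. A picture is of the moment at which its call begins.
- sign_off(): hands the job in, once; it reports no verdict.
The state is a dict: "clock": time; "joint_positions": joint angles; "dq": joint speeds; "effort": joint torques, N m; "tool_pos": TCP position; "ee_rot": TCP orientation; "force": force on the tool from outside, world axes, zero at the start; "ft_torque": the same for the moment, N m; "finger_gap": finger opening in mm.
Only numpy, scipy, OpenCV 4.12 (cv2) and the standard library are available. Lean on these libraries where they do the work, as an engineer would, in place of code of your own. Each camera call takes 0.05 s, during which the arm holds its last target. There are 200 camera calls.

TASK

Make up the order: stack the two loose cartons squarely on the large carton that is already at its place, the deep one first and the flat one on top, leaving the large carton where it stands. Hook the order-card holder over the steel rail at its open left end, where no keeper strip covers it, and slide it along the rail under the strip until its hook is opposite the white pointer; leave it hanging there. Do not knock the jar, bottle, tin, mug or bowl about.

Things in the scene. Friction and masses are not known exactly. Their poses are not given: they have to be found in the camera images.
- rail: Fixed steel bar, 12 mm diameter, 460 mm long along this frame's y between two 14 mm posts; bar axis 200 mm above the table. Origin on the table under the bar's middle; x across it, away from the robot. A flat aluminium keeper strip (x 0 to 40 mm, z 222 to 226 mm) covers it from y = -230 to +60 mm; brackets behind it at x = 34 to 40 mm, y = -220 and +50.
- rail_load (a point): The point on top of the bar (206 mm high) in the middle of its open part, which runs from y = +60 to +223 mm in the rail's frame (left as seen from the robot).
- mark: Fixed slim pointer stand behind the rail (on its far side), frame parallel to the rail's, origin on the table directly under the bar at the marked place. Its post is 8 x 10 mm, 200 mm high, at x = +80 mm, with a foot from x = +62 to +108 mm.
- mark_tip (a point): Tip of the white pointer, 40 mm from the bar's axis on the far side and at its height; it points at the bar (along -x of the mark's frame) at the marked place.
- holder: Aluminium order-card holder, a rigid hanger, 180 g, 191 mm high, standing upright in its rest at the start. Origin at the underside under the middle of the hook's mouth; z up; x the way the hook points. Plate with a paper card, 80 (y) x 6 (x) x 70 mm high, centred at x = +2 mm; above it a ledge, z 70 to 76, x -21 to +5 mm, joins it to a stem at x = -19 to -13 mm.
- holder_seat (a point): Middle of the underside of the holder's hook arm (z = 119 mm), which is to rest on the bar. Arm: x -19 to +19 mm, z 119 to 125, with a lip at its +x end (x 13 to 19 mm) down to z = 105. The mouth is 26 mm wide; the bar enters it from +x between lip and ledge (29 mm gap). Arm, lip, stem and ledge are 24 mm wide in y.
- holder_grip (a point): Point in the holder's grip tab, x = -16 mm, z = 169 mm. The tab is the top of the stem: 24 (y) x 8 (x) mm, z 125 to 191 mm. A grasp from above with the TCP here keeps the fingertips above the keeper strip.
- rest: Fixed wooden rest, 50 x 110 mm, 42 mm high, with a slot 9 x 90 mm (floor 8 mm above the table) centred at x = +2 mm, in which the holder's plate stands. Its frame is parallel to the holder's.
- carton_base: Large closed cardboard carton, 150 (x) x 84 (y) x 60 (z) mm, 900 g, standing on the table as the foot of the column. Origin at the centre of its underside.
- carton_deep: Loose closed cardboard carton, 120 (x) x 60 (y) x 55 (z) mm, about 350 g; origin at the centre of its underside.
- carton_flat: Loose closed cardboard carton, 120 (x) x 60 (y) x 36 (z) mm, about 250 g; origin at the centre of its underside.
- jar: Bystander: glass jar, 48 mm wide, 85 mm high; origin under its centre.
- oil: Bystander: amber bottle, 48 mm wide, 130 mm high; origin under its centre.
- tin: Bystander: low tin under the rail, 72 mm wide, 45 mm high; origin under its centre.
- mug: Bystander: white mug, 76 mm wide, 85 mm high, handle at +y; origin under its centre.
- bowl: Bystander: steel bowl, 100 mm wide, 40 mm high; origin under its centre.

How it is judged (in metres and radians):
On the way:
1. The card holder hangs by its hook on the open left part of the rail (x of holder_seat in the frame of rail between -0.012 and 0.012 m and z of holder_seat in the frame of rail between 0.201 and 0.211 m and angle between holder's own z axis and vertical below 0.25 rad and y of holder_seat in the frame of rail between 0.065 and 0.21 m), for 0.1 s.
At the end, for the whole second after the job is handed in: Deep carton on the large one, flat on the deep one: each centred within 12 mm, turned within 0.15 rad, seated within 4 mm in height. Holder hangs on the rail (height within 5 mm, across within 12 mm, tilt under 0.25 rad), hook within 10 mm of the pointer along the rail. All at rest (x of holder_seat in the frame of rail between -0.012 and 0.012 m and z of holder_seat in the frame of rail between 0.201 and 0.211 m and angle between holder's own z axis and vertical below 0.25 rad and y of holder_seat in the frame of mark between -0.01 and 0.01 m and horizontal distance between carton_deep and carton_base below 0.012 m and z of carton_deep in the frame of carton_base between 0.056 and 0.064 m and angle between the x axis of carton_deep and the x axis of carton_base, either way round below 0.15 rad and horizontal distance between carton_flat and carton_deep below 0.012 m and z of carton_flat in the frame of carton_deep between 0.051 and 0.059 m and angle between the x axis of carton_flat and the x axis of carton_deep, either way round below 0.15 rad and linear speed of each of holder, carton_deep, carton_flat below 0.02 m/s); the robot touches nothing.
It fails at once if the large carton is moved by more than 20 mm (distance of carton_base from where it was at the start of the episode above 0.02 m).
It fails at once if the jar, the bottle, the tin, the mug or the bowl is moved by more than 30 mm (distance of any of jar, oil, tin, mug, bowl from where it was at the start of the episode above 0.03 m).
It also fails if it takes over 72 s, if anything falls off the work surface, if the arm or the gripper's body presses on something with over 40 N, if the wrist force passes 120 N, or if a joint passes its speed limit or range.

## Working session

There is one attempt and no reset: what is moved stays moved. The work goes in short steps, Python scripts to look and compute and a shell command to move; the robot and the scene stay as the last step left them, time stands still between calls to the robot, and variables do not carry over. Pictures are saved under pics/ and viewed, about 8 in all and at most 12, crops included, and the job is handed in when it is done.

```bash
ls; mkdir -p pics; python3 - <<'E'
from station import *
import cv2,numpy as np
print(observe())
for n in("scene","top"):
    c=read_camera(n); cv2.imwrite(f"pics/{n}0.png",c["img"][:,:,::-1]); np.savez(f"{n}0.npz",**c)
    print(n,c["fx"],c["fy"],c["cx"],c["cy"],np.round(c["R"],3).tolist(),c["t"])
E
```

```text
pics
{'clock': 0.0, 'joint_positions': array([ 1.20111883,  0.32185599, -0.07008684,  1.45170768,  0.02260676,
        1.37079227, -0.05693163]), 'dq': array([ 0.00077676, -0.00142896, -0.00048947,  0.00022322, -0.00075606,
       -0.00102222, -0.00209011]), 'effort': array([-5.76020702e-04, -4.91286027e+01, -4.03909441e-01, -3.12529099e+01,
       -6.37792144e-02,  4.36710985e-02,  1.74448469e-04]), 'tool_pos': array([ 243.13141955, -602.24183628,  240.12367242]), 'ee_rot': array([-0.69395818, -0.13553341,  0.69429751, -0.13417791]), 'force': array([ 0.42423512, -0.31363861,  0.87010553]), 'ft_torque': array([-0.00135015,  0.00583768, -0.00556807]), 'finger_gap': 87.36408827132877}
scene 488.69259053703104 488.69259053703104 309.1660226026251 205.2935224133876 [[-0.758, 0.652, -0.014], [0.56, 0.641, -0.524], [-0.333, -0.406, -0.851]] [ 367.79374052 -203.82742333 1694.85916791]
top 412.50406024951684 412.50406024951684 325.70541135923673 203.13430576831183 [[0.015, -0.999, -0.028], [-0.993, -0.012, -0.115], [0.115, 0.03, -0.993]] [  15.08165224  523.69918999 1250.70749247]
```

View pics/scene0.png

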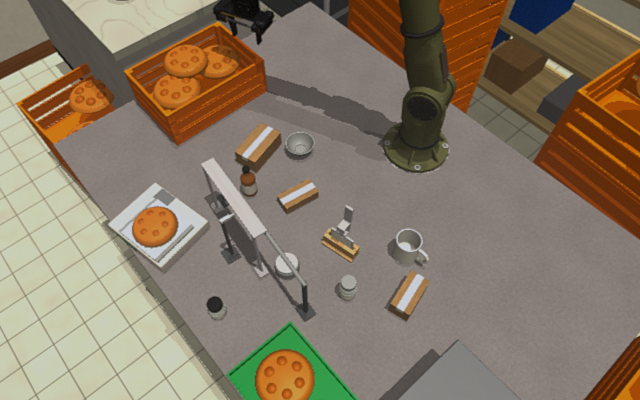

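View pics/top0.png

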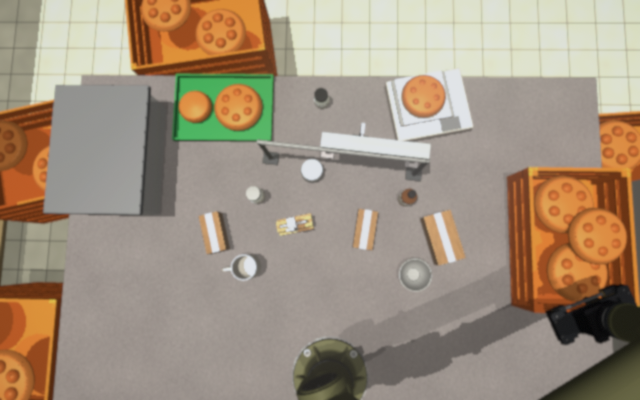

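The pictures show the base carton at top-view (443,238), the loose cartons at (366,230) and (213,232), the holder at (295,224), the rail from (262,148) to (428,155) with the strip over its right part, and the pointer at about (363,130). Next I'll measure these with depth.

```bash
cat > h.py <<'E'
import numpy as np,cv2
def pts(c):
    v,u=np.mgrid[0:400,0:640]; z=c["depth"].astype(float)
    P=np.stack([(u-c["cx"])/c["fx"]*z,(v-c["cy"])/c["fy"]*z,z],-1)
    P=(P-c["t"])@c["R"]; P[z==0]=np.nan; return P
def proj(c,X):
    q=c["R"]@np.array(X,float)+c["t"]; return c["fx"]*q[0]/q[2]+c["cx"],c["fy"]*q[1]/q[2]+c["cy"]
def ray(c,u,v,z):
    d=np.array([(u-c["cx"])/c["fx"],(v-c["cy"])/c["fy"],1])@c["R"]; o=-c["t"]@c["R"]
    return o+d*(z-o[2])/d[2]
def sel(P,x,y,z):
    return (P[...,0]>x[0])&(P[...,0]<x[1])&(P[...,1]>y[0])&(P[...,1]<y[1])&(P[...,2]>z[0])&(P[...,2]<z[1])
def rect(Q):
    (a,b),(w,h),t=cv2.minAreaRect(Q[:,:2].astype(np.float32))
    if w<h: w,h,t=h,w,t+90
    return np.round([a,b,w,h,(t+90)%180-90],1)
def load(n): return dict(np.load(n))
E
python3 - <<'E'
from h import *
T=load("top0.npz");S=load("scene0.npz");PT=pts(T);PS=pts(S)
print("table z",np.nanmedian(PT[300:330,150:250,2]),np.nanmedian(PS[200:210,350:380,2]))
for n,(u,v,r) in dict(base=(443,238,32),A=(366,230,28),B=(213,232,28),jar=(255,195,14),oil=(409,197,14),tin=(312,170,14),mug=(240,267,22),bowl=(415,274,22),holder=(295,224,24)).items():
    Q=PT[v-r:v+r,u-r:u+r].reshape(-1,3);Q=Q[Q[:,2]>12]
    top=np.nanpercentile(Q[:,2],90);U=Q[Q[:,2]>top-10]
    print(n,len(Q),"top",round(top,1),np.nanmax(Q[:,2]).round(1),"rect",rect(U),"mean",U.mean(0).round(1))
    # same in scene cam
    c=U[:,:2].mean(0);m=sel(PS,(c[0]-r*3,c[0]+r*3),(c[1]-r*3,c[1]+r*3),(top-8,top+12));V=PS[m]
    if len(V)>5: print("   scene",len(V),np.median(V[:,2]).round(1),rect(V),V.mean(0).round(1))
# image-based: white/brown contour of cartons
for n,(u,v,z,r) in dict(base=(443,238,60,34),A=(366,230,45,28),B=(213,232,45,28)).items():
    pass
for nm,P in(("T",PT),("S",PS)):
    m=sel(P,(600,900),(-350,350),(150,240));Q=P[m]
    print(nm,len(Q),rect(Q))
    for k in np.histogram(Q[:,2],bins=range(150,245,5)): print(k.tolist())
import cv2
big=cv2.imread("pics/top0.png")[100:270,190:470]; cv2.imwrite("pics/topc.png",cv2.resize(big,None,fx=2.85,fy=2.85,interpolation=cv2.INTER_CUBIC))
big=cv2.imread("pics/scene0.png")[120:330,190:440]; cv2.imwrite("pics/scenec.png",cv2.resize(big,None,fx=2.85,fy=2.85,interpolation=cv2.INTER_CUBIC))
E
```

```text
table z 0.3214518567439718 -0.09776567743333957
base 1718 top 61.9 67.2 rect [ 421.9 -332.4  150.4   84.9   17. ] mean [ 421.2 -332.4   59.1]
   scene 889 59.8 [ 423.2 -335.3  155.5   89.4   17.4] [ 425.6 -333.    59.8]
A 779 top 38.8 43.5 rect [443.7 -99.2 120.6  60.1  -8.3] mean [443.6 -99.   35.6]
   scene 597 35.7 [ 444.8 -102.1  123.6   65.3  -10. ] [ 446.1 -100.2   35.9]
B 937 top 58.7 89.3 rect [407.7 355.5 176.3  91.   32.7] mean [424.4 365.1  56. ]
   scene 862 55.1 [406.9 354.5 174.3  81.8  27.3] [427.3 363.9  55.3]
jar 253 top 87.7 92.9 rect [544.  240.4  40.4  39.5 -87.8] mean [544.  240.5  85.3]
   scene 176 84.6 [546.3 238.5  42.3  40.3 -17.3] [546.4 239.7  84.9]
oil 261 top 129.0 138.9 rect [ 542.6 -225.5   20.8   20.1    5.3] mean [ 541.9 -225.6  128.8]
   scene 47 128.0 [ 543.9 -227.7   22.4   21.1   71.4] [ 545.  -226.4  128.1]
tin 414 top 47.7 51.4 rect [625.6  69.   62.7  62.3   0.9] mean [625.9  68.6  44.9]
   scene 263 44.7 [627.5  65.9  63.6  62.1   3.7] [629.2  67.   44.7]
mug 447 top 85.4 90.5 rect [324.8 260.4  74.1  73.8  46.4] mean [324.1 261.5  83.7]
   scene 154 83.0 [325.9 259.3  76.   75.5  48. ] [326.8 259.1  83.2]
bowl 625 top 40.4 61.6 rect [ 313.2 -263.6  128.6   98.1  -71.8] mean [ 315.8 -262.9   39. ]
   scene 178 38.3 [ 313.3 -265.2  125.6  101.   -70.8] [ 315.4 -266.6   38.7]
holder 443 top 136.7 201.5 rect [448.3 117.1  41.5  24.7  12.2] mean [447.7 116.4 149.4]
   scene 108 133.1 [451.8 115.5  39.4  25.1  11.9] [450.5 115.9 134.6]
T 2476 [684.7 -29.6 470.8  91.9  84. ]
[6, 5, 8, 3, 3, 6, 5, 4, 4, 50, 425, 313, 7, 8, 625, 978, 26, 0]
[150, 155, 160, 165, 170, 175, 180, 185, 190, 195, 200, 205, 210, 215, 220, 225, 230, 235, 240]
S 1909 [686.5 -28.3 469.3  91.7  84. ]
[16, 13, 15, 12, 11, 18, 13, 15, 16, 47, 213, 157, 11, 13, 474, 827, 38, 0]
[150, 155, 160, 165, 170, 175, 180, 185, 190, 195, 200, 205, 210, 215, 220, 225, 230, 235, 240]
```

View pics/topc.png

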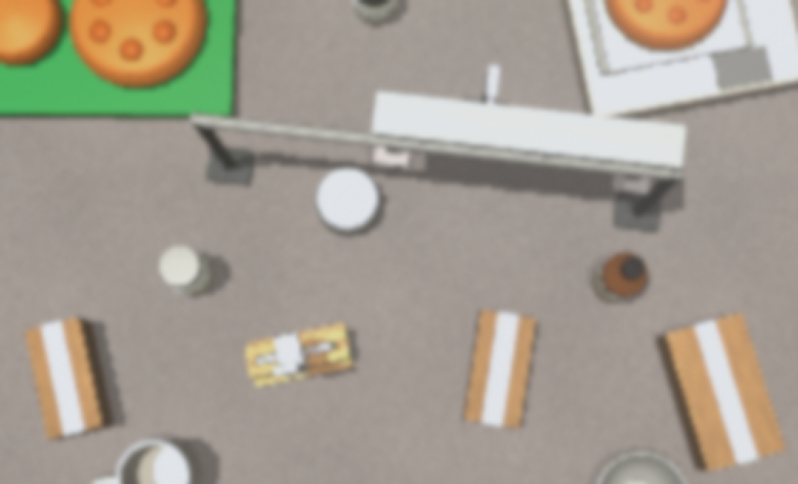

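View pics/scenec.png

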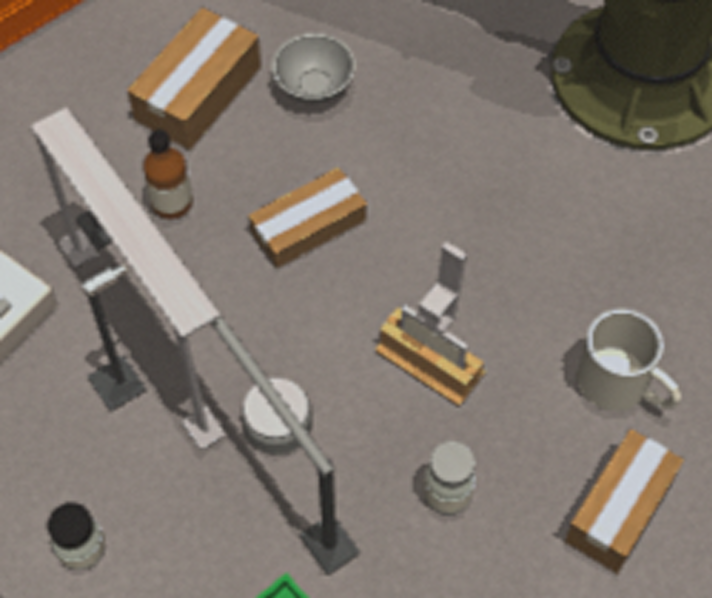

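The crops show the flat carton (36 mm) at centre, the deep one on the left near the mug, and the holder's arm pointing away from the robot with its tab nearest the robot. Now for finer fits of the deep carton, rail, pointer and holder.

```bash
cat > m.py <<'E'
from h import *
def carton(P,c,z,r=75):
    m=sel(P,(c[0]-r,c[0]+r),(c[1]-r,c[1]+r),(z-5,z+6)).astype(np.uint8)
    n,l,s,_=cv2.connectedComponentsWithStats(m,connectivity=4)
    k=1+np.argmax(s[1:,4]); return rect(P[l==k]),s[k,4]
if __name__=="__main__":
    T=load("top0.npz");S=load("scene0.npz");PT=pts(T);PS=pts(S)
    for nm,P in(("T",PT),("S",PS)):
        print(nm,"deep",carton(P,(420,368),55),"flat",carton(P,(444,-99),36),"base",carton(P,(422,-333),60,100))
        m=sel(P,(620,760),(-300,260),(197,210));Q=P[m]
        l=cv2.fitLine(Q[:,:2].astype(np.float32),cv2.DIST_HUBER,0,.01,.01).ravel();l=l if l[1]>0 else np.r_[-l[:2],l[2:]]
        d=(Q[:,:2]-l[2:])@np.array([-l[1],l[0]]);s=(Q[:,:2]-l[2:])@l[:2]
        k=abs(d)<8;print("bar dir",l,"deg",np.degrees(np.arctan2(-l[0],l[1])),"span",[ (l[2:]+l[:2]*x).round(1) for x in(s[k].min(),s[k].max())],"off-line",len(d)-k.sum(),Q[~k].round(0)[:12].tolist())
        K=P[sel(P,(600,780),(-300,260),(218,232))];print("strip",rect(K),cv2.boxPoints(cv2.minAreaRect(K[:,:2].astype(np.float32))).round(1).tolist())
        K=P[sel(P,(690,790),(-140,-30),(180,212))];print("ptr",len(K),K.mean(0) if len(K) else'',rect(K) if len(K)>4 else'')
        for z in((30,50),(66,82),(115,130),(130,180),(180,205)):
            K=P[sel(P,(390,510),(50,180),z)]
            if len(K)>4: print("H",z,len(K),rect(K),K.mean(0).round(1))
E
python3 m.py
```

```text
T deep (array([426.8, 368. , 120.9,  61.3,  14.8]), np.int32(764)) flat (array([443.7, -99.2, 120.6,  60.1,  -8.3]), np.int32(731)) base (array([ 422. , -332.5,  150. ,   85. ,   16.5]), np.int32(1363))
bar dir [ 1.0313173e-01  9.9466771e-01  6.4584015e+02 -2.2856554e+01] deg -5.9195375 span [array([ 621.3, -259.6]), array([669.8, 208.7])] off-line 48 [[725.0, -76.0, 205.0], [725.0, -79.0, 204.0], [725.0, -82.0, 204.0], [722.0, -76.0, 206.0], [722.0, -79.0, 207.0], [723.0, -82.0, 201.0], [722.0, -84.0, 206.0], [720.0, -76.0, 203.0], [718.0, -79.0, 208.0], [718.0, -81.0, 209.0], [720.0, -84.0, 205.0], [717.0, -76.0, 204.0]]
strip [ 657.6 -111.7  289.9   41.6   84.1] [[622.0, -253.6999969482422], [663.2999877929688, -258.0], [693.2999877929688, 30.299999237060547], [651.9000244140625, 34.599998474121094]]
ptr 47 [708.8945748  -79.15398721 203.99823233] [708.9 -79.3  33.    9.6  -6.2]
H (30, 50) 232 [457.5 119.6 109.6  33.  -77.8] [458.4 116.6  41.6]
H (66, 82) 43 [445.5 117.1  76.2  26.8 -77.6] [454.2 116.   76.5]
H (115, 130) 9 [452.7 114.3  29.2  15.6  12.3] [452.3 112.2 127.7]
H (13
[... 685 characters left out ...]
, -67.0, 202.0], [683.0, -83.0, 200.0], [681.0, -82.0, 199.0], [690.0, -82.0, 203.0]]
strip [ 658.1 -113.6  293.7   41.5   84. ] [[622.0999755859375, -257.5], [663.2999877929688, -261.79998779296875], [694.2000122070312, 30.299999237060547], [652.9000244140625, 34.599998474121094]]
ptr 74 [711.6908804  -79.95940329 200.98727076] [708.8 -79.6  36.3  16.3  -7.6]
H (30, 50) 302 [459.9 117.2 111.4  36.  -77. ] [463.8 122.1  40.5]
H (66, 82) 99 [448.5 114.9  80.9  28.  -77.5] [456.6 118.1  74.6]
H (115, 130) 38 [451.  115.   41.8  24.6  10.8] [458.2 118.9 124.1]
H (130, 180) 152 [451.  115.3  41.   25.1  12.1] [445.9 115.  145.4]
H (180, 205) 52 [433.6 111.2  24.3  11.7 -82.5] [433.9 111.9 192. ]
```

```bash
cat > plan.py <<'E'
# usage: plan.py x,y,z,jawdeg,nrows ... -> per-row tool shift (cm) and turn (deg) along a straight way with the tool upright
import sys,numpy as np
from scipy.spatial.transform import Rotation as Ro
from station import observe
s=observe();p=s["tool_pos"];R=Ro.from_quat(s["ee_rot"]).as_matrix()
jaw=np.degrees(np.arctan2(R[1,1],R[0,1]))
print("t",round(s["clock"],2),"tcp",p.round(1),"jaw",jaw.round(1),"toolx",R[:,0].round(3),"q",s["joint_positions"].round(2),"gap",s["finger_gap"].round(1),"F",s["force"].round(1))
def up(j):
    a=np.radians(j);y=np.array([np.cos(a),np.sin(a),0]);x=np.array([0,0,-1.]);return np.stack([x,y,np.cross(x,y)],1)
for w in sys.argv[1:]:
    x,y,z,j,n=map(float,w.split(","));n=int(n)
    dj=(j-jaw+90)%180-90;q=np.array([x,y,z]);p0=p
    print("->",w)
    for i in range(n):
        t=p0+(q-p0)*(i+1)/n;Rt=up(jaw+dj*(i+1)/n)
        d=R.T@(t-p)/10;r=Ro.from_matrix(R.T@Rt).as_rotvec(degrees=True)
        print(" ",d.round(2).tolist(),r.round(1).tolist());p,R=t,Rt
    jaw+=dj
E
python3 plan.py 430,-520,240,105,3 560,-200,240,105,5
```

```text
Traceback (most recent call last):
  File "plan.py", line 7, in <module>
    print("t",round(s["clock"],2),"tcp",p.round(1),"jaw",jaw.round(1),"toolx",R[:,0].round(3),"q",s["joint_positions"].round(2),"gap",s["finger_gap"].round(1),"F",s["force"].round(1))
                                                                                                                                      ^^^^^^^^^^^^^^^^^^^^^
AttributeError: 'float' object has no attribute 'round'
```

```bash
sed -i 's/s\["finger_gap"\].round(1)/round(s["finger_gap"],1)/' plan.py
python3 plan.py 430,-440,250,105,4 540,-200,260,105,5 550,0,260,105,4 500,220,250,105,4 427,366.5,200,104.8,3
```

```text
t 0.1 tcp [ 243.2 -602.3  240.3] jaw -68.0 toolx [-0.001  0.002 -1.   ] q [ 1.2   0.32 -0.07  1.45  0.02  1.37 -0.06] gap 87.2 F [-0.6 -0.5 -0.1]
-> 430,-440,250,105,4
  [-0.24, -2.01, -5.85] [1.7, 0.0, 0.1]
  [-0.24, -2.19, -5.79] [1.7, 0.0, 0.0]
  [-0.24, -2.37, -5.72] [1.7, 0.0, 0.0]
  [-0.24, -2.54, -5.64] [1.7, 0.0, 0.0]
-> 540,-200,260,105,5
  [-0.2, -4.07, -3.37] [0.0, 0.0, 0.0]
  [-0.2, -4.07, -3.37] [0.0, 0.0, 0.0]
  [-0.2, -4.07, -3.37] [0.0, 0.0, 0.0]
  [-0.2, -4.07, -3.37] [0.0, 0.0, 0.0]
  [-0.2, -4.07, -3.37] [0.0, 0.0, 0.0]
-> 550,0,260,105,4
  [0.0, -4.76, -1.54] [0.0, 0.0, 0.0]
  [0.0, -4.76, -1.54] [0.0, 0.0, 0.0]
  [0.0, -4.76, -1.54] [0.0, 0.0, 0.0]
  [0.0, -4.76, -1.54] [0.0, 0.0, 0.0]
-> 500,220,250,105,4
  [0.25, -5.64, -0.22] [0.0, 0.0, 0.0]
  [0.25, -5.64, -0.22] [0.0, 0.0, 0.0]
  [0.25, -5.64, -0.22] [0.0, 0.0, 0.0]
  [0.25, -5.64, -0.22] [0.0, 0.0, 0.0]
-> 427,366.5,200,104.8,3
  [1.67, -5.35, 1.09] [0.1, 0.0, 0.0]
  [1.67, -5.35, 1.09] [0.1, 0.0, 0.0]
  [1.67, -5.34, 1.1] [0.1, 0.0, 0.0]
```

```bash
python3 -m crank '[[1,-0.24,-2,-5.85,1.7,0,0],[1,-0.24,-2.2,-5.8,1.7,0,0],[1,-0.24,-2.4,-5.7,1.7,0,0],[1,-0.24,-2.5,-5.6,1.7,0,0],[1,-0.2,-4.1,-3.4,0,0,0],[1,-0.2,-4.1,-3.4,0,0,0],[1,-0.2,-4.1,-3.4,0,0,0],[1,-0.2,-4.1,-3.4,0,0,0],[1,-0.2,-4.1,-3.4,0,0,0],[1,0,-4.8,-1.5,0,0,0]]' 
python3 plan.py 540,0,255,105,5 510,200,250,105,4 427,366.5,180,104.8,4
```

```text
clock: 1.35
tool_pos: [549.3, -139.5, 254.1]
ee_rot: [-0.699, -0.09, 0.704, -0.086]
force: [0.0, -0.2, 0.1]
finger_gap: 86.9
t 1.35 tcp [ 549.3 -139.5  254.1] jaw -75.7 toolx [-0.008  0.006 -1.   ] q [ 0.56  0.17 -0.4   1.62  0.06  1.37 -1.17] gap 86.9 F [ 0.  -0.2  0.1]
-> 540,0,255,105,5
  [-0.0, -2.75, -0.51] [-0.1, 0.4, 0.4]
  [-0.02, -2.75, -0.52] [-0.1, 0.0, 0.0]
  [-0.02, -2.75, -0.52] [-0.1, 0.0, 0.0]
  [-0.02, -2.75, -0.53] [-0.1, 0.0, 0.0]
  [-0.02, -2.74, -0.54] [-0.1, 0.0, 0.0]
-> 510,200,250,105,4
  [0.12, -5.02, -0.57] [0.0, 0.0, 0.0]
  [0.12, -5.02, -0.57] [0.0, 0.0, 0.0]
  [0.12, -5.02, -0.57] [0.0, 0.0, 0.0]
  [0.12, -5.02, -0.57] [0.0, 0.0, 0.0]
-> 427,366.5,180,104.8,4
  [1.75, -4.56, 0.93] [0.0, 0.0, 0.0]
  [1.75, -4.56, 0.93] [0.0, 0.0, 0.0]
  [1.75, -4.56, 0.93] [0.0, 0.0, 0.0]
  [1.75, -4.56, 0.94] [0.0, 0.0, 0.0]
```

```bash
python3 -m crank '[[1,0,-4.7,-0.9,0,0.4,0.4],[1,0,-4.7,-0.9,0,0,0],[1,0,-4.7,-0.9,0,0,0],[1,0.1,-5,-0.6,0,0,0],[1,0.1,-5,-0.6,0,0,0],[1,0.1,-5,-0.6,0,0,0],[1,0.1,-5,-0.6,0,0,0],[1,1.7,-4.6,0.9,0,0,0],[1,1.7,-4.6,0.9,0,0,0],[1,1.7,-4.6,0.9,0,0,0]]' 
python3 plan.py 427,366.5,110,104.8,3 427,366.5,36,104.8,3
```

```text
clock: 2.6
tool_pos: [449.5, 346.2, 196.2]
ee_rot: [-0.702, -0.088, 0.702, -0.087]
force: [0.7, -0.7, -1.0]
finger_gap: 86.8
t 2.6 tcp [449.5 346.2 196.2] jaw -75.7 toolx [-0.     0.001 -1.   ] q [-0.04  0.25 -0.76  1.7   0.18  1.26 -2.16] gap 86.8 F [ 0.7 -0.7 -1. ]
-> 427,366.5,110,104.8,3
  [2.88, -0.84, 0.56] [-0.2, -0.0, 0.1]
  [2.87, -0.84, 0.56] [-0.2, 0.0, 0.0]
  [2.87, -0.84, 0.55] [-0.2, 0.0, 0.0]
-> 427,366.5,36,104.8,3
  [2.47, 0.0, 0.0] [0.0, 0.0, 0.0]
  [2.47, 0.0, 0.0] [0.0, 0.0, 0.0]
  [2.47, 0.0, 0.0] [0.0, 0.0, 0.0]
```

```bash
python3 -m crank '[[1,2.9,-0.85,0.55,0,0,0],[1,2.9,-0.85,0.55,0,0,0],[1,2.9,-0.85,0.55,0,0,0],[1,2.5,0,0,0,0,0],[1,2.5,0,0,0,0,0],[1,2.4,0,0,0,0,0],[1,0,0,0,0,0,0],[0,0,0,0,0,0,0],[0,0,0,0,0,0,0],[0,0,0,0,0,0,0]]' 25
python3 plan.py 427,366.5,150,104.8,3
```

```text
clock: 3.85
tool_pos: [420.7, 370.9, 29.0]
ee_rot: [-0.7, -0.091, 0.703, -0.091]
force: [-0.2, -1.7, -1.4]
finger_gap: 64.8
t 3.85 tcp [420.7 370.9  29. ] jaw -75.2 toolx [-0.005 -0.    -1.   ] q [-0.16  0.43 -0.71  1.87  0.34  0.97 -2.34] gap 64.8 F [-0.2 -1.7 -1.4]
-> 427,366.5,150,104.8,3
  [-4.03, 0.19, -0.15] [0.0, 0.3, 0.0]
  [-4.03, 0.2, -0.17] [0.0, 0.0, 0.0]
  [-4.03, 0.2, -0.17] [0.0, 0.0, 0.0]
```

```bash
python3 -m crank '[[0,0,0,0,0,0,0],[0,0,0,0,0,0,0],[0,0,0,0,0,0,0],[0,-2,0,0,0,0,0],[0,-4,0,0,0,0,0],[0,-5,0,0,0,0,0],[0,-5,0,0,0,0,0],[0,-4,0,0,0,0,0],[0,0,0,0,0,0,0],[0,0,0,0,0,0,0]]' 30
cat > look.py <<'E'
import sys; from station import *; from h import *
n=sys.argv[1]
for k in("top","scene"):
    c=read_camera(k);np.savez(f"{k}{n}.npz",**c)
    P=pts(c)
    for a in sys.argv[2:]:   # x,y,z,r: height band -> largest face
        x,y,z,r=map(float,a.split(","))
        m=sel(P,(x-r,x+r),(y-r,y+r),(z-6,z+6)).astype(np.uint8)
        N,l,s,_=cv2.connectedComponentsWithStats(m,connectivity=4)
        if N>1: i=1+np.argmax(s[1:,4]);Q=P[l==i];print(k,a,len(Q),rect(Q),Q.mean(0).round(1))
    u=c["img"][:,:,::-1];cv2.imwrite(f"pics/{k}{n}.png",u)
E
python3 look.py 1 420,370,200,80; python3 plan.py 500,230,270,105,3 540,30,270,105,4 500,-190,270,105,4 422.5,-333,190,106.8,3
```

```text
clock: 5.1
tool_pos: [418.0, 371.8, 238.3]
ee_rot: [-0.699, -0.093, 0.703, -0.092]
force: [-0.3, -0.2, -4.7]
finger_gap: 59.7
scene 420,370,200,80 1 [485.4 362.1   0.    0.    0. ] [485.4 362.1 205.2]
t 5.2 tcp [418.  371.9 237.9] jaw -74.9 toolx [-0.007  0.    -1.   ] q [-0.07  0.21 -0.8   1.66  0.15  1.34 -2.2 ] gap 59.7 F [-0.4 -0.4 -5. ]
-> 500,230,270,105,3
  [-1.09, 5.28, -1.4] [0.0, 0.4, 0.1]
  [-1.07, 5.28, -1.41] [0.0, 0.0, 0.0]
  [-1.07, 5.28, -1.41] [0.0, 0.0, 0.0]
-> 540,30,270,105,4
  [0.0, 5.09, 0.33] [0.0, 0.0, 0.0]
  [0.0, 5.09, 0.33] [0.0, 0.0, 0.0]
  [0.0, 5.09, 0.33] [0.0, 0.0, 0.0]
  [0.0, 5.09, 0.33] [0.0, 0.0, 0.0]
-> 500,-190,270,105,4
  [0.0, 5.05, 2.39] [0.0, 0.0, 0.0]
  [0.0, 5.05, 2.39] [0.0, 0.0, 0.0]
  [0.0, 5.05, 2.39] [0.0, 0.0, 0.0]
  [0.0, 5.05, 2.39] [0.0, 0.0, 0.0]
-> 422.5,-333,190,106.8,3
  [2.67, 3.94, 3.73] [-0.6, 0.0, 0.0]
  [2.67, 3.9, 3.77] [-0.6, 0.0, 0.0]
  [2.67, 3.86, 3.81] [-0.6, 0.0, 0.0]
```

```bash
python3 - <<'E'
from h import *
for k in("top","scene"):
    P=pts(load(k+"1.npz"));Q=P[sel(P,(330,510),(300,440),(257,271))]
    print(k,len(Q),rect(Q),np.histogram(P[sel(P,(330,510),(300,440),(195,300))][:,2],bins=range(195,305,5))[0])
    a=np.radians(15);e=np.array([np.cos(a),np.sin(a)]);s=(Q[:,:2]-[418,371.9])@e;n=(Q[:,:2]-[418,371.9])@[-e[1],e[0]]
    print(np.percentile(s,[0,2,98,100]).round(1),np.percentile(n,[0,2,98,100]).round(1))
E
python3 -m crank '[[0,-1.1,5.3,-1.4,0,0.4,0],[0,-1.1,5.3,-1.4,0,0,0],[0,-1,5.3,-1.4,0,0,0],[0,0,5.1,0.3,0,0,0],[0,0,5.1,0.3,0,0,0],[0,0,5.1,0.3,0,0,0],[0,0,5.1,0.3,0,0,0],[0,0,5,2.2,0,0,0],[0,0,5,2.2,0,0,0],[0,0,5,2.2,0,0,0]]'
python3 plan.py 500,-190,270,105,2 422.5,-333,190,106.8,4
```

```text
top 502 [422.8 374.8 120.8  60.7  15.5] [  0   0   0   7  12  12  10  12  10  11  14  11  13 286 207   1   0   0
   0   0   4]
[-55.1 -53.8  63.9  65.8] [-29.2 -27.5  26.7  31.8]
scene 624 [435.6 373.9 100.3  68.7  12.3] [  0   0   3  23  21  25  30  33  28  27  29  28  42 431 158   2   2   0
   3  11  24]
[-33.9  -2.7  65.8  67.9] [-36.7 -29.8  29.2  32.7]
clock: 6.45
tool_pos: [514.9, -142.7, 249.1]
ee_rot: [-0.69, -0.102, 0.711, -0.095]
force: [1.1, -0.5, -4.5]
finger_gap: 59.9
t 6.45 tcp [ 514.9 -142.7  249.1] jaw -74.0 toolx [-0.031  0.006 -1.   ] q [ 0.6   0.12 -0.41  1.69  0.05  1.38 -1.11] gap 59.9 F [ 1.1 -0.5 -4.5]
-> 500,-190,270,105,2
  [-1.04, 2.05, 1.4] [0.5, 1.6, 0.8]
  [-1.04, 2.08, 1.35] [0.5, 0.0, 0.0]
-> 422.5,-333,190,106.8,4
  [2.0, 2.95, 2.8] [-0.4, 0.0, 0.0]
  [2.0, 2.93, 2.82] [-0.4, 0.0, 0.0]
  [2.0, 2.91, 2.84] [-0.4, 0.0, 0.0]
  [2.0, 2.89, 2.87] [-0.4, 0.0, 0.0]
```

```bash
python3 -m crank '[[0,-1,3.5,2.5,0.3,1.6,0.8],[0,0.5,4,3,-0.3,0,0],[0,1.7,3.7,3.4,-0.3,0,0],[0,1.7,3.7,3.4,-0.3,0,0],[0,1.5,2.5,2.5,-0.3,0,0],[0,0,0,0,0,0,0],[0,0,0,0,0,0,0],[0,0,0,0,0,0,0],[0,0,0,0,0,0,0],[0,0,0,0,0,0,0]]'
python3 plan.py 417.3,-335,130,106.8,3 417.3,-335,91,106.8,2
```

```text
clock: 7.7
tool_pos: [411.4, -356.4, 189.1]
ee_rot: [-0.694, -0.109, 0.705, -0.097]
force: [-0.1, 0.1, -4.8]
finger_gap: 60.1
t 7.7 tcp [ 411.4 -356.4  189.1] jaw -73.2 toolx [-0.018  0.014 -1.   ] q [ 0.86  0.16 -0.21  1.76  0.03  1.25 -0.64] gap 60.1 F [-0.1  0.1 -4.8]
-> 417.3,-335,130,106.8,3
  [1.98, -0.59, -0.42] [-0.0, 0.8, 1.1]
  [1.97, -0.63, -0.4] [-0.0, 0.0, 0.0]
  [1.97, -0.63, -0.4] [-0.0, 0.0, 0.0]
-> 417.3,-335,91,106.8,2
  [1.95, 0.0, 0.0] [0.0, 0.0, 0.0]
  [1.95, 0.0, 0.0] [0.0, 0.0, 0.0]
```

```bash
python3 -m crank '[[0,1.5,-0.6,-0.4,0,0.8,1.1],[0,1.5,-0.6,-0.4,0,0,0],[0,1,-0.4,-0.3,0,0,0],[0,0.5,0,0,0,0,0],[0,0.3,0,0,0,0,0],[0,0,0,0,0,0,0],[0,0,0,0,0,0,0],[0,0,0,0,0,0,0],[0,0,0,0,0,0,0],[0,0,0,0,0,0,0]]'
python3 plan.py 417.3,-335,91,106.8,2
```

```text
clock: 8.95
tool_pos: [419.4, -338.1, 141.5]
ee_rot: [0.701, 0.102, -0.698, 0.105]
force: [-0.1, -1.2, -4.7]
finger_gap: 59.9
t 8.95 tcp [ 419.4 -338.1  141.5] jaw -73.2 toolx [ 0.004 -0.004 -1.   ] q [ 0.84  0.17 -0.23  1.85  0.04  1.12 -0.68] gap 59.9 F [-0.1 -1.2 -4.7]
-> 417.3,-335,91,106.8,2
  [2.52, -0.19, 0.06] [0.0, -0.2, -0.3]
  [2.52, -0.18, 0.05] [0.0, 0.0, 0.0]
```

```bash
python3 -m crank '[[0,1.2,-0.2,0.1,0,0,0],[0,1.2,-0.2,0.05,0,0,0],[0,0.8,0,0,0,0,0],[0,0.4,0,0,0,0,0],[0,0.2,0,0,0,0,0],[0,0,0,0,0,0,0],[0,0,0,0,0,0,0],[0,0,0,0,0,0,0],[0,0,0,0,0,0,0],[0,0,0,0,0,0,0]]'
python3 plan.py 417.3,-335,90,106.8,1; python3 look.py 2 420,-334,123,90 420,-334,60,100
```

```text
clock: 10.2
tool_pos: [416.9, -334.7, 100.9]
ee_rot: [0.701, 0.102, -0.698, 0.105]
force: [0.1, -0.5, -4.6]
finger_gap: 59.8
t 10.2 tcp [ 416.9 -334.7  100.9] jaw -73.2 toolx [ 0.005 -0.004 -1.   ] q [ 0.83  0.2  -0.23  1.9   0.05  1.04 -0.69] gap 59.8 F [ 0.1 -0.5 -4.6]
-> 417.3,-335,90,106.8,1
  [1.09, 0.04, -0.03] [0.0, -0.2, -0.3]
top 420,-334,123,90 201 [ 463.5 -317.    60.4   30.2  -71. ] [ 463.5 -316.7  125.6]
top 420,-334,60,100 180 [ 472.9 -317.2   85.2   44.   -72.6] [ 479.3 -306.4   59.2]
scene 420,-334,123,90 223 [ 453.5 -326.9   70.8   58.4  -74.1] [ 454.1 -322.8  125. ]
scene 420,-334,60,100 259 [ 446.3 -326.7  107.    86.2   16.4] [ 462.  -309.    59.4]
```

```bash
python3 -m crank '[[0,0.5,0,0,0,0,0],[0,0.4,0,0,0,0,0],[0,0.2,0,0,0,0,0],[0,0.1,0,0,0,0,0],[0,0,0,0,0,0,0],[0,0,0,0,0,0,0],[0.4,0,0,0,0,0,0],[1,0,0,0,0,0,0],[1,0,0,0,0,0,0],[1,0,0,0,0,0,0]]'
python3 plan.py 417,-335,200,106.8,4 450,-250,200,94,3 444,-100,150,81,4
```

```text
clock: 11.55
tool_pos: [418.8, -336.0, 90.7]
ee_rot: [0.702, 0.101, -0.697, 0.106]
force: [-0.0, -0.5, -0.3]
finger_gap: 81.3
t 11.55 tcp [ 418.8 -336.    90.7] jaw -73.2 toolx [ 0.008 -0.007 -1.   ] q [ 0.83  0.21 -0.23  1.91  0.06  1.02 -0.7 ] gap 81.3 F [-0.  -0.5 -0.3]
-> 417,-335,200,106.8,4
  [-2.73, -0.01, 0.02] [0.0, -0.3, -0.5]
  [-2.73, -0.04, 0.04] [0.0, 0.0, 0.0]
  [-2.73, -0.04, 0.04] [0.0, 0.0, 0.0]
  [-2.73, -0.04, 0.04] [0.0, 0.0, 0.0]
-> 450,-250,200,94,3
  [0.0, -2.39, -1.87] [4.3, 0.0, 0.0]
  [0.0, -2.53, -1.69] [4.3, 0.0, 0.0]
  [0.0, -2.65, -1.5] [4.3, 0.0, 0.0]
-> 444,-100,150,81,4
  [1.25, -3.75, -0.11] [3.2, 0.0, 0.0]
  [1.25, -3.75, 0.1] [3.3, 0.0, 0.0]
  [1.25, -3.74, 0.31] [3.3, 0.0, 0.0]
  [1.25, -3.72, 0.52] [3.2, 0.0, 0.0]
```

```bash
python3 -m crank '[[1,-2,0,0,0,0,0],[1,-4,0,0,0,0,0],[1,-4,0,0,0,0,0],[1,-1,-2.4,-1.9,4.3,0,0],[1,0,-2.5,-1.7,4.3,0,0],[1,0,-2.7,-1.5,4.3,0,0],[1,1.2,-3.7,0,3.2,0,0],[1,1.2,-3.7,0.1,3.3,0,0],[1,1.2,-3.7,0.3,3.3,0,0],[1,1.2,-2.5,0.5,3.2,0,0]]'
python3 plan.py 444,-100.5,100,81,4; python3 look.py 3 420,-334,115,90 420,-334,60,100; python3 plan.py
```

```text
clock: 12.8
tool_pos: [450.0, -110.9, 157.1]
ee_rot: [0.711, -0.067, -0.697, -0.059]
force: [0.7, 0.5, -0.1]
finger_gap: 86.9
t 12.8 tcp [ 450.  -110.9  157.1] jaw -100.2 toolx [ 0.019 -0.012 -1.   ] q [ 0.61 -0.01 -0.42  2.01  0.    1.13 -1.57] gap 86.9 F [ 0.7  0.5 -0.1]
-> 444,-100.5,100,81,4
  [1.42, -0.24, 0.22] [-0.3, -1.2, -0.5]
  [1.43, -0.23, 0.19] [-0.3, 0.0, 0.0]
  [1.43, -0.23, 0.19] [-0.3, 0.0, 0.0]
  [1.43, -0.23, 0.19] [-0.3, 0.0, 0.0]
top 420,-334,115,90 896 [ 420.9 -330.4  120.2   61.8   17.2] [ 420.2 -329.8  114.2]
top 420,-334,60,100 388 [ 421.9 -332.7  149.7   84.7   16.3] [ 421.8 -316.3   59.3]
scene 420,-334,115,90 544 [ 421.6 -332.2  125.4   64.4   17. ] [ 423.5 -330.8  114.7]
scene 420,-334,60,100 214 [ 452.3 -325.5   92.    86.6   16.2] [ 468.4 -308.4   59.7]
t 12.9 tcp [ 449.1 -109.5  156.2] jaw -99.9 toolx [ 0.016 -0.011 -1.   ] q [ 0.6  -0.01 -0.42  2.01  0.    1.13 -1.56] gap 86.9 F [-0.6  0.2  0.3]
```

```bash
python3 -m crank '[[1,2.5,-0.3,0.2,0.3,-1,-0.5],[1,3,-0.3,0.2,0.3,0,0],[1,2.5,-0.2,0.2,0.3,0,0],[1,1.5,0,0,0,0,0],[1,0.8,0,0,0,0,0],[1,0,0,0,0,0,0],[1,0,0,0,0,0,0],[1,0,0,0,0,0,0],[1,0,0,0,0,0,0],[1,0,0,0,0,0,0]]'
python3 plan.py 444.2,-100.5,25,81.7,2
```

```text
clock: 14.15
tool_pos: [451.2, -108.0, 56.3]
ee_rot: [0.709, -0.069, -0.699, -0.065]
force: [0.6, -0.2, -0.6]
finger_gap: 86.9
t 14.15 tcp [ 451.2 -108.    56.3] jaw -100.9 toolx [ 0.013 -0.006 -1.   ] q [ 0.59  0.13 -0.43  2.1   0.07  0.92 -1.64] gap 86.9 F [ 0.6 -0.2 -0.6]
-> 444.2,-100.5,25,81.7,2
  [1.56, -0.31, 0.44] [-1.3, -0.8, -0.2]
  [1.57, -0.31, 0.41] [-1.3, 0.0, 0.0]
```

```bash
python3 -m crank '[[1,0,-0.4,0.4,-1.3,-0.8,0],[1,0.4,-0.3,0.4,-1.3,0,0],[1,0.8,0,0,0,0,0],[1,0.8,0,0,0,0,0],[1,0.5,0,0,0,0,0],[1,0.2,0,0,0,0,0],[1,0,0,0,0,0,0],[1,0,0,0,0,0,0],[0,0,0,0,0,0,0],[0,0,0,0,0,0,0]]'
python3 plan.py 444.2,-100.5,25,81.7,1
```

```text
clock: 15.4
tool_pos: [443.9, -99.1, 27.2]
ee_rot: [-0.705, 0.051, 0.706, 0.049]
force: [-0.3, -0.2, -0.3]
finger_gap: 74.0
t 15.4 tcp [443.9 -99.1  27.2] jaw -98.1 toolx [-0.002 -0.003 -1.   ] q [ 0.57  0.17 -0.43  2.13  0.1   0.87 -1.63] gap 74.0 F [-0.3 -0.2 -0.3]
-> 444.2,-100.5,25,81.7,1
  [0.22, 0.14, -0.05] [0.2, 0.1, -0.2]
```

```bash
python3 -m crank '[[0,0.2,0,0,0,0,0],[0,0,0,0,0,0,0],[0,0,0,0,0,0,0],[0,0,0,0,0,0,0],[0,0,0,0,0,0,0],[0,-2,0,0,0,0,0],[0,-4,0,0,0,0,0],[0,-5,0,0,0,0,0],[0,-5,0,0,0,0,0],[0,-2,0,0,0,0,0]]' 30
python3 plan.py 450,-250,220,94,4 422,-332,180,107,3; python3 look.py 4 444,-100,217,90 ; python3 plan.py
```

```text
clock: 16.65
tool_pos: [439.9, -96.8, 205.0]
ee_rot: [-0.7, 0.049, 0.71, 0.05]
force: [0.8, -1.0, -4.1]
finger_gap: 59.8
t 16.65 tcp [439.9 -96.8 205. ] jaw -98.0 toolx [-0.014  0.002 -1.   ] q [ 0.61 -0.06 -0.43  1.95 -0.03  1.26 -1.52] gap 59.8 F [ 0.8 -1.  -4.1]
-> 450,-250,220,94,4
  [-0.39, 3.76, -0.78] [-3.0, 0.8, 0.0]
  [-0.38, 3.79, -0.59] [-3.0, 0.0, 0.0]
  [-0.38, 3.82, -0.39] [-3.0, 0.0, 0.0]
  [-0.38, 3.83, -0.19] [-3.0, 0.0, 0.0]
-> 422,-332,180,107,3
  [1.33, 2.66, 1.12] [-4.3, 0.0, 0.0]
  [1.33, 2.57, 1.32] [-4.3, 0.0, 0.0]
  [1.33, 2.46, 1.51] [-4.3, 0.0, 0.0]
scene 444,-100,217,90 265 [ 478.9 -103.3   65.7   45.9   79.8] [ 480.9 -102.4  216.3]
t 16.75 tcp [440.2 -97.  204.4] jaw -98.0 toolx [-0.014  0.002 -1.   ] q [ 0.61 -0.06 -0.43  1.95 -0.03  1.26 -1.53] gap 59.8 F [ 0.7  0.3 -3.9]
```

```bash
python3 -m crank '[[0,-0.4,3.8,-0.8,-3,0.8,0],[0,-0.4,3.8,-0.6,-3,0,0],[0,-0.4,3.8,-0.4,-3,0,0],[0,-0.4,3.8,-0.2,-3,0,0],[0,0.5,2.7,1.1,-4.3,0,0],[0,0.5,2.5,1.3,-4.3,0,0],[0,0.5,1.5,1,-3,0,0],[0,0,0,0,0,0,0],[0,0,0,0,0,0,0],[0,0,0,0,0,0,0]]'
python3 plan.py 421,-331.5,165,107,3
```

```text
clock: 18.0
tool_pos: [419.9, -319.4, 184.4]
ee_rot: [-0.692, -0.11, 0.707, -0.095]
force: [-0.0, 0.5, -3.5]
finger_gap: 59.9
t 18.0 tcp [ 419.9 -319.4  184.4] jaw -73.4 toolx [-0.024  0.019 -1.   ] q [ 0.82  0.13 -0.23  1.8   0.03  1.25 -0.7 ] gap 59.9 F [-0.   0.5 -3.5]
-> 421,-331.5,165,107,3
  [0.64, 0.41, 0.07] [-0.1, 1.0, 1.4]
  [0.65, 0.4, 0.08] [-0.1, 0.0, 0.0]
  [0.65, 0.4, 0.08] [-0.1, 0.0, 0.0]
```

```bash
python3 -m crank '[[0,0.4,0.4,0.1,0,1,1.4],[0,0.4,0.4,0.1,0,0,0],[0,0.4,0.3,0.1,0,0,0],[0,0.3,0.1,0,0,0,0],[0,0.2,0,0,0,0,0],[0,0,0,0,0,0,0],[0,0,0,0,0,0,0],[0,0,0,0,0,0,0],[0,0,0,0,0,0,0],[0,0,0,0,0,0,0]]'
python3 plan.py 421,-331.5,139,107,3
```

```text
clock: 19.25
tool_pos: [422.8, -329.5, 167.4]
ee_rot: [0.7, 0.104, -0.699, 0.103]
force: [-0.1, 0.7, -3.3]
finger_gap: 60.2
t 19.25 tcp [ 422.8 -329.5  167.4] jaw -73.1 toolx [ 0.001  0.001 -1.   ] q [ 0.82  0.14 -0.23  1.82  0.03  1.18 -0.69] gap 60.2 F [-0.1  0.7 -3.3]
-> 421,-331.5,139,107,3
  [0.95, 0.05, 0.08] [-0.0, -0.1, 0.0]
  [0.95, 0.05, 0.08] [-0.0, 0.0, 0.0]
  [0.95, 0.05, 0.08] [-0.0, 0.0, 0.0]
```

```bash
python3 -m crank '[[0,0.8,0.1,0.1,0,0,0],[0,0.8,0.1,0.1,0,0,0],[0,0.6,0,0,0,0,0],[0,0.4,0,0,0,0,0],[0,0.15,0,0,0,0,0],[0,0,0,0,0,0,0],[0,0,0,0,0,0,0],[0,0,0,0,0,0,0],[0,0,0,0,0,0,0],[0,0,0,0,0,0,0]]'
python3 look.py 5 420,-334,151,90; python3 plan.py 421,-331.5,139,107,1
```

```text
clock: 20.5
tool_pos: [421.5, -332.3, 140.2]
ee_rot: [0.7, 0.104, -0.699, 0.104]
force: [-0.6, 0.1, -1.3]
finger_gap: 59.7
top 420,-334,151,90 192 [ 466.6 -315.9   61.6   25.9  -72.6] [ 466.8 -315.4  149.9]
scene 420,-334,151,90 307 [ 452.3 -323.2   81.6   68.2  -75.4] [ 452.4 -322.3  150.6]
t 20.6 tcp [ 421.6 -332.3  140.2] jaw -73.1 toolx [ 0.001 -0.    -1.   ] q [ 0.82  0.17 -0.22  1.85  0.04  1.13 -0.69] gap 59.9 F [ 0.1  1.  -0.3]
-> 421,-331.5,139,107,1
  [0.12, -0.09, 0.03] [-0.1, -0.1, -0.0]
```

```bash
python3 -m crank '[[0.5,0.1,0,0,0,0,0],[1,0,0,0,0,0,0],[1,0,0,0,0,0,0],[1,-1,0,0,0,0,0],[1,-3,0,0,0,0,0],[1,-4,0,0,0,0,0],[1,-4,0,0,0,0,0],[1,-2,0,0,0,0,0],[1,0,0,0,0,0,0],[1,0,0,0,0,0,0]]'
python3 look.py 6 420,-334,151,90 420,-334,115,90 420,-334,60,100;python3 plan.py 470,-200,270,134,5 475,-40,270,171,4 434,112,255,192.2,3
```

```text
clock: 21.85
tool_pos: [422.3, -332.8, 287.6]
ee_rot: [0.701, 0.102, -0.698, 0.105]
force: [-0.7, 0.0, -1.1]
finger_gap: 86.8
top 420,-334,151,90 212 [ 464.6 -315.5   59.7   30.2  -75.3] [ 466.2 -316.4  150.4]
top 420,-334,115,90 2 [ 464.4 -285.8    2.7    0.    18.1] [ 464.4 -285.8  114.4]
top 420,-334,60,100 366 [ 421.7 -332.   150.1   84.6   16.2] [ 423.8 -313.3   59.1]
scene 420,-334,151,90 564 [ 423.6 -331.4  125.    65.4   16.9] [ 424.1 -329.1  150.7]
scene 420,-334,115,90 22 [ 434.1 -298.    43.3    4.2   15.4] [ 433.6 -298.2  114.5]
scene 420,-334,60,100 210 [ 448.2 -326.   102.1   84.3   16. ] [ 465.  -307.3   60.1]
t 21.95 tcp [ 422.3 -332.7  287.2] jaw -73.1 toolx [ 0.005 -0.003 -1.   ] q [ 0.83  0.07 -0.22  1.66  0.01  1.41 -0.67] gap 87.4 F [0.2 0.6 0.4]
-> 470,-200,270,134,5
  [0.34, -2.26, -1.68] [-5.4, -0.2, -0.2]
  [0.34, -2.09, -1.89] [-5.4, 0.0, 0.0]
  [0.34, -1.91, -2.08] [-5.4, 0.0, 0.0]
  [0.34, -1.7, -2.25] [-5.4, 0.0, 0.0]
  [0.34, -1.48, -2.4] [-5.4, 0.0, 0.0]
-> 475,-40,270,171,4
  [0.0, -2.79, -2.87] [-9.2, 0.0, 0.0]
  [0.0, -2.29, -3.28] [-9.2, 0.0, 0.0]
  [0.0, -1.74, -3.61] [-9.2, 0.0, 0.0]
  [0.0, -1.13, -3.84] [-9.2, 0.0, 0.0]
-> 434,112,255,192.2,3
  [0.5, -2.14, -4.79] [-7.1, 0.0, 0.0]
  [0.5, -1.54, -5.02] [-7.1, 0.0, 0.0]
  [0.5, -0.91, -5.17] [-7.1, 0.0, 0.0]
```

```bash
python3 -m crank '[[1,0.3,-2.3,-1.7,-5.4,0,0],[1,0.3,-2.1,-1.9,-5.4,0,0],[1,0.3,-1.9,-2.1,-5.4,0,0],[1,0.3,-1.7,-2.2,-5.4,0,0],[1,0.3,-1.5,-2.4,-5.4,0,0],[1,0,-2.8,-2.9,-9.2,0,0],[1,0,-2.3,-3.3,-9.2,0,0],[1,0,-1.7,-3.6,-9.2,0,0],[1,0,-1.1,-3.8,-9.2,0,0],[1,0.2,-1.2,-4,-7,0,0]]'
python3 plan.py 433.5,113,250,192.2,4
```

```text
clock: 23.2
tool_pos: [461.7, 9.5, 258.1]
ee_rot: [-0.5, -0.503, 0.504, -0.493]
force: [1.0, -0.0, -0.4]
finger_gap: 86.9
t 23.2 tcp [461.7   9.5 258.1] jaw -0.5 toolx [-0.013  0.006 -1.   ] q [ 0.51 -0.07 -0.55  1.84 -0.04  1.37 -0.04] gap 86.9 F [ 1.  -0.  -0.4]
-> 433.5,113,250,192.2,4
  [0.23, -0.72, -2.58] [-3.2, -0.3, 0.7]
  [0.2, -0.58, -2.62] [-3.2, 0.0, 0.0]
  [0.2, -0.44, -2.65] [-3.2, 0.0, 0.0]
  [0.2, -0.29, -2.67] [-3.2, 0.0, 0.0]
```

```bash
python3 -m crank '[[1,0,-0.7,-2.6,-3.2,0,0.7],[1,0,-0.6,-2.6,-3.2,0,0],[1,0,-0.4,-2.4,-3.2,0,0],[1,0,-0.2,-1.2,-1.5,0,0],[1,0,0,-0.5,0,0,0],[1,0,0,0,0,0,0],[1,0,0,0,0,0,0],[1,0,0,0,0,0,0],[1,0,0,0,0,0,0],[1,0,0,0,0,0,0]]'
python3 plan.py 433.5,113,178,192.2,4
```

```text
clock: 24.45
tool_pos: [434.5, 103.6, 257.2]
ee_rot: [0.451, 0.547, -0.449, 0.544]
force: [-0.1, 0.0, 0.5]
finger_gap: 87.2
t 24.45 tcp [434.5 103.6 257.2] jaw 10.9 toolx [-0.002  0.005 -1.   ] q [ 0.42 -0.12 -0.65  1.88 -0.08  1.36 -0.02] gap 87.2 F [-0.1  0.   0.5]
-> 433.5,113,178,192.2,4
  [1.98, 0.02, -0.23] [-0.3, -0.3, 0.1]
  [1.98, 0.02, -0.24] [-0.3, 0.0, 0.0]
  [1.98, 0.02, -0.24] [-0.3, 0.0, 0.0]
  [1.98, 0.03, -0.24] [-0.3, 0.0, 0.0]
```

```bash
python3 -m crank '[[1,2,0,-0.25,-0.4,-0.3,0],[1,2,0,-0.25,-0.4,0,0],[1,2,0,-0.25,-0.4,0,0],[1,1.2,0,-0.1,-0.2,0,0],[0.4,0.5,0,-0.1,0,0,0],[0.3,0.1,0,0,0,0,0],[0.3,0,0,0,0,0,0],[0.3,0,0,0,0,0,0],[0.3,0,0,0,0,0,0],[0.3,0,0,0,0,0,0]]'
python3 look.py 7 ; python3 plan.py 433.5,113,178,192.2,1; python3 - <<'E'
import cv2
a=cv2.imread("pics/scene7.png")[150:290,290:430];cv2.imwrite("pics/s7c.png",cv2.resize(a,None,fx=4,fy=4,interpolation=2))
E
```

```text
clock: 25.7
tool_pos: [434.9, 112.9, 179.6]
ee_rot: [0.445, 0.549, -0.443, 0.552]
force: [0.4, 0.2, 0.3]
finger_gap: 34.9
t 25.8 tcp [434.8 112.9 179.5] jaw 12.3 toolx [ 0.004 -0.    -1.   ] q [ 0.4  -0.06 -0.68  1.99 -0.04  1.19 -0.06] gap 29.5 F [ 0.9 -0.9  0.2]
-> 433.5,113,178,192.2,1
  [0.15, -0.12, -0.04] [0.1, 0.1, -0.2]
```

View pics/s7c.png

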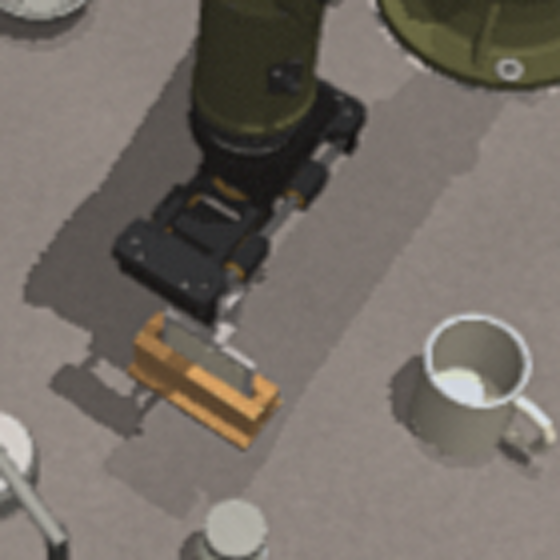

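The crop shows the gripper straddling the tab (about crop (225,300)) with the holder still upright in its rest. I'm closing on it and lifting.

```bash
python3 -m crank '[[0,0,0,0,0,0,0],[0,0,0,0,0,0,0],[0,0,0,0,0,0,0],[0,0,0,0,0,0,0],[0,0,0,0,0,0,0],[0,-1,0,0,0,0,0],[0,-2,0,0,0,0,0],[0,-3,0,0,0,0,0],[0,-2,0,0,0,0,0],[0,-1,0,0,0,0,0]]' 45
python3 plan.py 433.5,113,280,192.2,1
```

```text
clock: 27.05
tool_pos: [433.0, 112.9, 272.5]
ee_rot: [0.444, 0.55, -0.443, 0.551]
force: [0.0, 0.1, -1.8]
finger_gap: 7.7
t 27.05 tcp [433.  112.9 272.5] jaw 12.3 toolx [ 0.002  0.    -1.   ] q [ 0.41 -0.13 -0.66  1.86 -0.08  1.39 -0.01] gap 7.7 F [ 0.   0.1 -1.8]
-> 433.5,113,280,192.2,1
  [-0.75, 0.05, -0.0] [0.1, -0.0, -0.1]
```

```bash
python3 plan.py 575,121,281,174.1,7
```

```text
t 27.05 tcp [433.  112.9 272.5] jaw 12.3 toolx [ 0.002  0.    -1.   ] q [ 0.41 -0.13 -0.66  1.86 -0.08  1.39 -0.01] gap 7.7 F [ 0.   0.1 -1.8]
-> 575,121,281,174.1,7
  [-0.12, 2.01, 0.32] [2.6, -0.0, -0.1]
  [-0.12, 2.02, 0.23] [2.6, 0.0, 0.0]
  [-0.12, 2.03, 0.14] [2.6, 0.0, 0.0]
  [-0.12, 2.03, 0.04] [2.6, 0.0, 0.0]
  [-0.12, 2.03, -0.05] [2.6, 0.0, 0.0]
  [-0.12, 2.03, -0.14] [2.6, 0.0, 0.0]
  [-0.12, 2.02, -0.23] [2.6, 0.0, 0.0]
```

```bash
python3 -m crank '[[0,-0.1,1.5,0.3,2.6,0,0],[0,-0.1,2,0.2,2.6,0,0],[0,-0.1,2,0.1,2.6,0,0],[0,-0.1,2,0,2.6,0,0],[0,-0.1,2,-0.1,2.6,0,0],[0,-0.1,2,-0.1,2.6,0,0],[0,-0.1,1.2,-0.2,1.5,0,0],[0,0,0.5,0,0,0,0],[0,0,0,0,0,0,0],[0,0,0,0,0,0,0]]'
python3 look.py 8 ; python3 plan.py 585,121.3,280.5,174.1,2; python3 - <<'E'
from h import *
for k in("top","scene"):
    c=load(k+"8.npz");P=pts(c)
    print(k,"bar/proj",[np.round(proj(c,X),0).tolist() for X in((660.7,114,200),(585,121,280))])
    for z in((105,125),(125,165),(165,182),(182,205),(205,222),(222,238)):
        K=P[sel(P,(540,640),(60,180),z)]
        if len(K)>4: print("H",z,len(K),rect(K),K.mean(0).round(1),K[:,2].min().round(1),K[:,2].max().round(1))
a=cv2.imread("pics/scene8.png")[160:320,240:390];cv2.imwrite("pics/s8c.png",cv2.resize(a,None,fx=4,fy=3.7,interpolation=2))
E
```

```text
clock: 28.3
tool_pos: [562.0, 117.9, 275.4]
ee_rot: [-0.517, -0.479, 0.529, -0.473]
force: [-0.6, -0.1, -2.0]
finger_gap: 7.9
t 28.4 tcp [562.1 117.8 275.6] jaw -5.4 toolx [-0.018 -0.005 -1.   ] q [ 0.34  0.22 -0.69  1.56  0.14  1.43 -0.45] gap 8.0 F [-0.5 -0.3 -1.9]
-> 585,121.3,280.5,174.1,2
  [-0.27, 1.12, -0.28] [0.2, 0.4, 1.0]
  [-0.25, 1.12, -0.29] [0.2, 0.0, 0.0]
top bar/proj [[291.0, 146.0], [284.0, 167.0]]
H (105, 125) 7 [570.5  84.9  14.7   1.   89.6] [570.6  84.3 116.2] 107.1 123.6
H (125, 165) 17 [571.   84.7  16.7   4.3 -73.1] [571.2  83.6 146.8] 125.2 163.2
H (165, 182) 17 [574.5  86.2  14.6   5.4  87.1] [574.1  86.  171.6] 165.3 177.2
scene bar/proj [[285.0, 258.0], [309.0, 227.0]]
H (105, 125) 45 [580.3 115.8  77.4   5.1  87.5] [580.8 121.2 116.2] 105.3 124.9
H (125, 165) 102 [580.3 115.4  80.8   7.1  86.7] [581.3 121.3 144.6] 125.1 164.7
H (165, 182) 93 [569.6 116.2  78.7  26.1  85.3] [575.8 125.6 174.9] 165.1 181.8
H (182, 205) 20 [567.1 118.9  21.6  11.5 -37. ] [563.8 123.3 192. ] 182.0 203.8
H (205, 222) 25 [581.9 122.9  42.1  19.6 -31.4] [584.8 119.6 214.9] 205.7 222.0
H (222, 238) 118 [578.1 116.5  37.   27.1  -3.2] [579.8 116.6 227.7] 222.7 237.8
```

View pics/s8c.png

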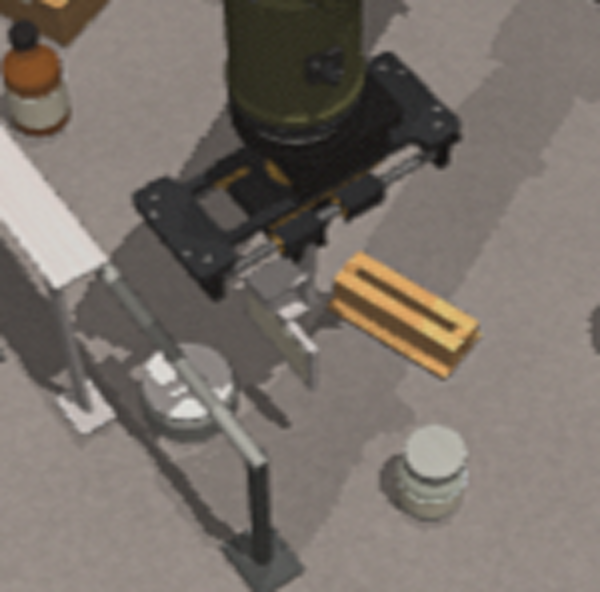

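The crop shows the holder upright in the gripper, hook toward the bar, its plate edge-on near (280,320) and the bar's open part clear ahead at (190,370). Raising to entry height and correcting the tilt.

```bash
python3 -m crank '[[0,-0.3,1.1,-0.2,0.4,0.4,1],[0,-0.3,1.1,-0.2,0,0,0],[0,-0.1,0.6,0,0,0,0],[0,0,0.2,0,0,0,0],[0,0,0,0,0,0,0],[0,0,0,0,0,0,0],[0,0,0,0,0,0,0],[0,0,0,0,0,0,0],[0,0,0,0,0,0,0],[0,0,0,0,0,0,0]]'
python3 plan.py 644.7,115.1,281,174.1,4
```

```text
clock: 29.65
tool_pos: [594.1, 118.9, 283.2]
ee_rot: [0.525, 0.474, -0.524, 0.474]
force: [0.6, -0.9, -1.5]
finger_gap: 8.0
t 29.65 tcp [594.1 118.9 283.2] jaw -5.8 toolx [ 0.002  0.    -1.   ] q [ 0.32  0.27 -0.68  1.49  0.17  1.44 -0.47] gap 8.0 F [ 0.6 -0.9 -1.5]
-> 644.7,115.1,281,174.1,4
  [0.06, 1.27, -0.03] [0.0, -0.0, -0.1]
  [0.06, 1.27, -0.03] [0.0, 0.0, 0.0]
  [0.06, 1.27, -0.04] [0.0, 0.0, 0.0]
  [0.06, 1.27, -0.04] [0.0, 0.0, 0.0]
```

```bash
python3 -m crank '[[0,0.1,0.8,0,0,0,0],[0,0.1,0.8,0,0,0,0],[0,0,0.8,0,0,0,0],[0,0,0.8,0,0,0,0],[0,0,0.7,0,0,0,0],[0,0,0.5,0,0,0,0],[0,0,0.3,0,0,0,0],[0,0,0.1,0,0,0,0],[0,0,0,0,0,0,0],[0,0,0,0,0,0,0]]'
python3 plan.py 644.7,115.1,258,174.1,3; python3 look.py 9;python3 - <<'E'
from h import *
for k in("top","scene"):
    c=load(k+"9.npz");P=pts(c)
    for z in((190,210),(212,222),(222,238)):
        K=P[sel(P,(610,710),(60,190),z)]
        if len(K)>4: print(k,z,len(K),rect(K),K.mean(0).round(1),np.median(K[:,2]).round(1))
E
```

```text
clock: 30.9
tool_pos: [645.6, 113.4, 280.8]
ee_rot: [0.525, 0.474, -0.524, 0.474]
force: [0.2, 0.0, -3.3]
finger_gap: 7.6
t 30.9 tcp [645.6 113.4 280.8] jaw -5.9 toolx [ 0.001  0.001 -1.   ] q [ 0.27  0.39 -0.66  1.36  0.24  1.47 -0.48] gap 7.6 F [ 0.2  0.  -3.3]
-> 644.7,115.1,258,174.1,3
  [0.76, -0.04, -0.05] [0.0, -0.0, -0.1]
  [0.76, -0.04, -0.05] [0.0, 0.0, 0.0]
  [0.76, -0.04, -0.05] [0.0, 0.0, 0.0]
scene (190, 210) 174 [657.5 126.4 129.9  23.6  83.8] [664.3 139.6 203.6] 203.9
scene (212, 222) 14 [667.7 118.6  43.2  20.9 -35.7] [670.5 115.1 219. ] 218.9
scene (222, 238) 123 [661.8 111.3  38.6  26.2  -5.5] [665.4 112.6 232.7] 233.2
```

```bash
python3 -m crank '[[0,0.6,0,0,0,0,0],[0,0.6,-0.05,0,0,0,0],[0,0.5,-0.05,0,0,0,0],[0,0.3,0,0,0,0,0],[0,0.1,0,0,0,0,0],[0,0,0,0,0,0,0],[0,0,0,0,0,0,0],[0,0,0,0,0,0,0],[0,0,0,0,0,0,0],[0,0,0,0,0,0,0]]'
python3 plan.py ; python3 look.py 10;python3 - <<'E'
from h import *
for k in("top","scene"):
    c=load(k+"10.npz");P=pts(c)
    for z in((190,208),(208,220)):
        K=P[sel(P,(630,710),(95,132),z)]
        if len(K)>4: print(k,z,len(K),rect(K),K.mean(0).round(1),np.median(K[:,2]).round(1))
E
```

```text
clock: 32.25
tool_pos: [644.5, 113.6, 259.1]
ee_rot: [0.526, 0.473, -0.524, 0.474]
force: [-0.9, -0.0, -1.3]
finger_gap: 7.5
t 32.25 tcp [644.5 113.6 259.1] jaw -5.9 toolx [ 0.002  0.    -1.   ] q [ 0.28  0.39 -0.66  1.4   0.24  1.43 -0.48] gap 7.5 F [-0.9 -0.  -1.3]
scene (190, 208) 53 [665.8 113.1  39.4  31.3 -65.8] [665.5 118.1 202.5] 204.4
scene (208, 220) 105 [663.6 112.1  35.1  30.2   9.7] [663.6 112.7 212.3] 212.2
```

```bash
python3 -m crank '[[0,-0.2,0,0,0,0,0],[0,-0.1,0,0.5,0,0,0],[0,0,0,1,0,0,0],[0,0,0,1.5,0,0,0],[0,0,0,1.5,0,0,0],[0,0,0,1.5,0,0,0],[0,0,0,1.5,0,0,0],[0,0,0,1,0,0,0],[0,0,0,0.4,0,0,0],[0,0,0,0,0,0,0]]'
python3 plan.py 625.7,-70.4,262,174.1,6
```

```text
clock: 33.6
tool_pos: [634.6, 16.1, 261.5]
ee_rot: [0.526, 0.472, -0.526, 0.473]
force: [0.5, 0.6, -2.3]
finger_gap: 7.9
t 33.6 tcp [634.6  16.1 261.5] jaw -6.1 toolx [ 0.002 -0.001 -1.   ] q [ 0.42  0.34 -0.63  1.45  0.2   1.42 -0.32] gap 7.9 F [ 0.5  0.6 -2.3]
-> 625.7,-70.4,262,174.1,6
  [-0.01, 0.0, 1.45] [-0.0, 0.0, -0.1]
  [-0.01, 0.0, 1.45] [-0.0, 0.0, 0.0]
  [-0.01, 0.0, 1.45] [-0.0, 0.0, 0.0]
  [-0.01, 0.0, 1.45] [-0.0, 0.0, 0.0]
  [-0.01, 0.0, 1.45] [-0.0, 0.0, 0.0]
  [-0.01, 0.0, 1.45] [-0.0, 0.0, 0.0]
```

```bash
python3 -m crank '[[0,0,0,1,0,0,0],[0,0,0,1.5,0,0,0],[0,0,0,1.5,0,0,0],[0,0,0,1.5,0,0,0],[0,0,0,1.4,0,0,0],[0,0,0,1,0,0,0],[0,0,0,0.5,0,0,0],[0,0,0,0.2,0,0,0],[0,0,0,0,0,0,0],[0,0,0,0,0,0,0]]'
python3 plan.py 625.5,-70.4,258.5,174.1,1; python3 look.py 11; python3 - <<'E'
from h import *
c=load("scene11.npz");P=pts(c)
for z in((96,150),(150,168)):
    K=P[sel(P,(600,680),(-130,-20),z)]
    if len(K)>4: print(z,len(K),rect(K),K.mean(0).round(1))
a=cv2.imread("pics/scene11.png")[150:290,190:320];cv2.imwrite("pics/s11c.png",cv2.resize(a,None,fx=4,fy=4,interpolation=2))
E
```

```text
clock: 34.85
tool_pos: [625.0, -74.1, 261.5]
ee_rot: [0.526, 0.473, -0.525, 0.474]
force: [-0.0, -0.1, -1.8]
finger_gap: 7.7
t 34.85 tcp [625.  -74.1 261.5] jaw -5.9 toolx [ 0.002 -0.    -1.   ] q [ 0.55  0.32 -0.6   1.46  0.18  1.41 -0.16] gap 7.7 F [-0.  -0.1 -1.8]
-> 625.5,-70.4,258.5,174.1,1
  [0.3, 0.01, -0.37] [-0.0, -0.0, -0.1]
(150, 168) 7 [626.8 -71.7  19.9   6.8 -76.6] [626.6 -67.6 165.3]
```

View pics/s11c.png

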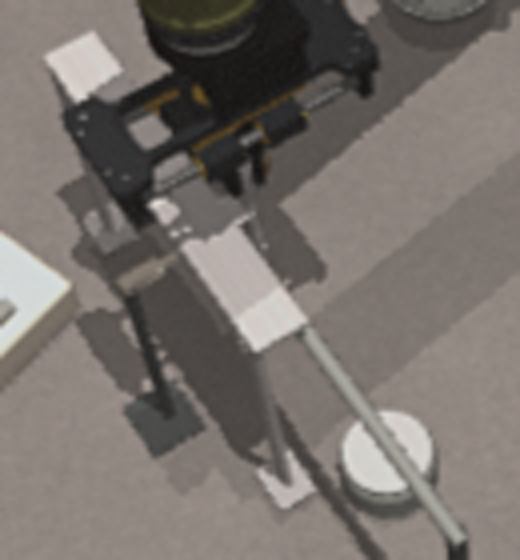

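The crop shows the holder's stem under the gripper behind the strip's near edge at (250,210), with the pointer at (145,275). It has gone about 3.7 mm too far by the numbers, so I'll move it back, lower it onto the bar and release.

```bash
python3 -m crank '[[0,0,0,-0.3,0,0,0],[0,0,0,-0.1,0,0,0],[0,0.1,0,0,0,0,0],[0,0.1,0,0,0,0,0],[0,0.1,0,0,0,0,0],[0,0.05,0,0,0,0,0],[0,0,0,0,0,0,0],[0,0,0,0,0,0,0],[0,0,0,0,0,0,0],[0,0,0,0,0,0,0]]'
python3 plan.py 625.5,-70.4,258.5,174.1,1
```

```text
clock: 36.2
tool_pos: [625.6, -68.9, 259.1]
ee_rot: [0.526, 0.473, -0.524, 0.474]
force: [-0.8, -0.7, 0.3]
finger_gap: 7.8
t 36.2 tcp [625.6 -68.9 259.1] jaw -5.9 toolx [ 0.003 -0.    -1.   ] q [ 0.54  0.32 -0.6   1.47  0.18  1.41 -0.16] gap 7.8 F [-0.8 -0.7  0.3]
-> 625.5,-70.4,258.5,174.1,1
  [0.06, 0.0, 0.15] [0.0, -0.0, -0.1]
```

```bash
python3 -m crank '[[0.1,0,0,0,0,0,0],[0.2,0,0,0,0,0,0],[0.4,0,0,0,0,0,0],[0.4,0,0,0,0,0,0],[0.4,0,0,0,0,0,0],[0.4,-1,0,0,0,0,0],[0.4,-2,0,0,0,0,0],[0.4,-4,0,0,0,0,0],[0.4,-4,0,0,0,0,0],[0.4,-3,0,0,0,0,0]]'
python3 -m crank '[[0.4,0,-4,0,0,0,0],[0.4,0,-5,0,0,0,0],[0.4,0,-5,-3,0,0,0],[0.4,0,-4,-5,0,0,0],[0.4,0,-2,-5,0,0,0],[0.4,0,0,-5,0,0,0],[0.4,0,0,-3,0,0,0],[0.4,0,0,-1,0,0,0],[0.4,0,0,0,0,0,0],[0.4,0,0,0,0,0,0]]'
python3 look.py 12 420,-334,151,90 420,-334,115,90 420,-334,60,100 625,-70,280,50
python3 - <<'E'
from h import *
o=np.array([646.2,-25.8]);ex=np.array([.9947,-.103]);ey=np.array([.103,.9947])
def rl(K): return (np.c_[(K[:,:2]-o)@ex,(K[:,:2]-o)@ey])
for k in("top","scene"):
    P=pts(load(k+"12.npz"))
    for z in((230,268),(268,284),(150,172),(100,150)):
        K=P[sel(P,(590,690),(-140,0),z)]
        if len(K)>3: r=rl(K);print(k,z,len(K),"rail x",r[:,0].min().round(1),r[:,0].max().round(1),"y",r[:,1].min().round(1),r[:,1].max().round(1),"z",K[:,2].max().round(1))
    K=P[sel(P,(690,790),(-140,-30),(192,212))];K=rl(K);K=K[K[:,0]>42];print("ptr",k,len(K),K.mean(0),K.min(0),K.max(0))
    for n,c,z in(("jar",(545,240),85),("oil",(543,-226),129),("tin",(627,67.5),45),("mug",(325,260),84),("bowl",(313,-263),39)):
        Q=P[sel(P,(c[0]-60,c[0]+60),(c[1]-60,c[1]+60),(z-8,z+8))];print(n,rect(Q)[:2] if len(Q)>4 else None,end=" ")
    print()
a=cv2.imread("pics/scene12.png")[120:330,190:440];cv2.imwrite("pics/s12c.png",cv2.resize(a,None,fx=2.8,fy=2.8,interpolation=2))
E
```

```text
clock: 37.45
tool_pos: [624.7, -69.3, 403.5]
ee_rot: [0.525, 0.473, -0.525, 0.474]
force: [-0.1, -0.1, -0.3]
finger_gap: 34.5
clock: 38.7
tool_pos: [445.4, 175.6, 412.6]
ee_rot: [0.53, 0.467, -0.522, 0.479]
force: [-0.3, -0.7, 0.0]
finger_gap: 34.8
top 420,-334,151,90 950 [ 421.2 -329.   120.4   62.    17. ] [ 420.8 -328.4  150.1]
top 420,-334,115,90 3 [ 428.6 -295.7    5.6    1.2   10.2] [ 428.7 -295.9  117.5]
top 420,-334,60,100 371 [ 421.7 -331.7  150.4   83.7   16.5] [ 424.3 -313.3   59.1]
top 625,-70,280,50 28 [623.2 -67.7  21.    6.7  84.8] [623.4 -68.2 277.7]
scene 420,-334,151,90 568 [ 423.1 -330.8  124.3   63.4   18.2] [ 423.9 -329.1  150.7]
scene 420,-334,115,90 37 [ 396.  -309.    80.1    5.5   17. ] [ 397.9 -308.3  115.8]
scene 420,-334,60,100 268 [ 422.1 -332.5  156.5   86.1   14.6] [ 445.1 -309.9   59.5]
scene 625,-70,280,50 27 [625.4 -68.9  25.8   9.3  82.8] [625.2 -68.5 277.2]
top (230, 268) 38 rail x -22.6 37.3 y -100.2 17.6 z 267.6
top (268, 284) 35 rail x -22.9 -15.0 y -55.1 -33.5 z 281.7
top (150, 172) 62 rail x -21.0 5.0 y -82.7 -5.1 z 170.7
top (100, 150) 64 rail x -1.7 1.2 y -83.4 -5.9 z 149.6
ptr top 47 [ 67.80833952 -46.60892246] [ 50.33488311 -51.78278091] [ 85.51242855 -42.00432025]
jar [557.  243.6] oil [ 542.6 -225.8] tin [625.7  67.9] mug [319.7 227.6] bowl [ 311.3 -260.7] 
scene (230, 268) 72 rail x -21.0 41.1 y -107.9 23.8 z 267.5
scene (268, 284) 35 rail x -21.2 -11.7 y -57.8 -32.1 z 283.7
scene (150, 172) 9 rail x -19.4 -12.2 y -46.9 -34.7 z 170.1
ptr scene 66 [ 69.24527781 -47.62664805] [ 49.01826667 -57.14522528] [ 85.76160106 -41.16879513]
jar [546.1 239.2] oil [ 542.9 -227.1] tin [628.6  65.9] mug [325.6 258.3] bowl [ 310.9 -262.8]
```

View pics/s12c.png

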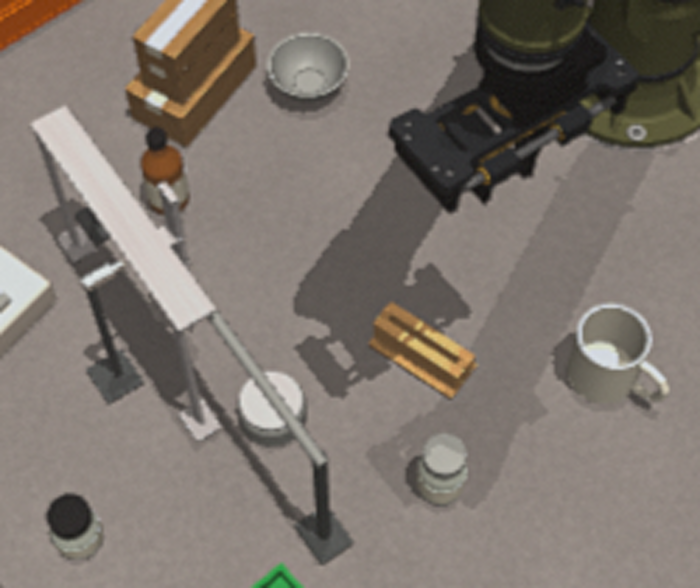

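The final crop shows the stack square on the base at (190,60) and the holder hanging at the strip's near edge at (172,215), opposite the pointer (105,272). The bystanders are in place and the gripper is clear.

```bash
python3 -c "
from station import *
print(sign_off())"
```

```text
the job is handed in; nothing more can be done
None
```

I stacked the deep carton and then the flat one on the large carton. I hooked the holder on the open left end of the rail, slid it under the strip to the pointer and released it. The job was handed in at about 39 s of the 72 s limit, with the gripper clear of everything.

**Last checks:**
- **Stack:** all centres agreed within about 3 mm and all angles within about 3°. The top faces read about 60 mm (base), 115 mm (deep) and 150.5 mm (flat), which is right for seated cartons. The deep carton's position comes from before the flat one covered it.
- **Holder:** the hook was at about -44.5 mm along the rail and the pointer at about -47 mm, so roughly 2–3 mm apart against the 10 mm allowed. The tab top read about 278 mm, as it should when hanging, and the holder stood upright. The open-rail hang was read once, with the holder still gripped: arm top at 212 mm, about 138 mm along the rail.
- **Bystanders:** in the scene camera all five were within about 3 mm of where they started.

**Disagreement:** the top camera put the jar about 13 mm and the mug about 33 mm off. I took this to be the arm over them in that view, since the scene camera showed them unmoved. I did not take another top picture to confirm it.

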